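Pack the low ink tin and close the ink box

ROBOT

A 7-joint arm with a two-finger parallel gripper is mounted at the origin on the work surface. World frame = base frame: x ahead of the robot, y to its left, z up, the work surface at z = 0. Lengths are in m, angles in rad, forces in N, time in s.
With the tool pointing down it reaches from about 0.4 to 0.85 m from the base axis. Payload 10.4 kg.
Tool frame: the origin (TCP) lies midway between the tips of the shut fingers; the grasp point (between the pads) lies 19 mm behind it; z points along the fingers, y is the line along which they close (so a half turn about z gives the same grasp; the last joint's range is limited). The gripper opens to 87 mm and grips with 3 to 60 N. Pads are 19 mm wide; open, the fingers measure 117 mm over their backs; the gripper's body (75 mm by 190 mm) begins 51 mm behind the grasp point.
Start: joints at [-1.152, 0.332, -0.065, 1.46, 0.022, 1.35, -0.088], TCP at [0.267, 0.565, 0.223] pointing down, gripper open.
Joint ranges: [-2.6, 2.6], [-0.5, 2.12], [-1.47, 1.34], [0.16, 2.42], [-1.27, 4.41], [0.06, 2.06], [-2.6, 2.6]. Speed limits (rad/s): [2.22, 2.22, 2.79, 2.79, 3.14, 3.14, 3.14].

INTERFACE

Orientations are given as a unit quaternion [x, y, z, w].
In Python, from bench import r gives the robot as it stands.
- The arm moves only by the tool arm_command, never from a script. Its argument "moves" is one flat list of numbers, 4 for each row, row after row: the shift along the tool's x, y, z in cm, then the turn about the tool's z in degrees. A call has 1 to 12 rows; each row shifts and turns the commanded pose from where the row before left it, along the tool's axes as they then stand; what a row does not reach is not made up. A row lasts 1/12 s, in which the tool goes at most 41.7 mm and 7.16 degrees, less where a joint would pass 70% of its speed; a pose out of reach is approached as far as the arm can. A call with a gripper value outside its range is refused whole. "fingers" is the opening in per cent of the stroke, from 0 (shut) to 100 (fully open), set as the call begins (left out, the last holds). The fingers move at their own pace and stop on an object; "squeeze" is the grip in N (left out, the last holds). Time passes only in rows, so rows that do not move let the fingers close. It gives the time, the measured TCP pose, the force, the opening and the grip force at its end, in the units of the state.
- r.read_state(): the state, without advancing time (a new reading comes with each control period).
- r.camera(name): name is "scene" or "top"; returns the picture (400x640x3 uint8, red, green, blue); there is no depth.
- r.camera_info(name): a dict with "fx", "fy", "cx", "cy" (pixels), "origin" and "attitude" of the camera in the world. Camera axes: x right, y up, looking along -z (the intrinsics and any distortion apply to the point x, -y, -z); pixel columns grow to the right and rows downward; lengths in m; the calibration is good to about 2 mm. A picture is of the moment at which its call begins. camera_info takes no time and is no camera call.
- r.close_job(): hands the job in; it is judged then, once.
The state is a dict: "time": time; "joint_positions": joint angles; "joint_vel": joint speeds; "joint_torque": joint torques, N m; "ee_pos": TCP position; "eef_rot": TCP orientation; "ft_force": force on the tool from outside, world axes, zero at the start; "torque": the same for the moment, N m; "width": finger opening in m; "grip_force": force on a finger pad.
Only numpy, scipy, OpenCV 4.12 (cv2) and the standard library are available. Lean on these libraries where they do the work, as an engineer would, in place of code of your own. Each camera call takes 0.05 s, during which the arm holds its last target. There are 200 camera calls.

TASK

Pack the low blue ink tin upright into the free half of the wooden box, beside the red tin, then put the loose wooden lid on so that the box is closed with the lid lying flat on the rim. The tall blue tin would stand above the rim: leave it where it is. Set the tin and the lid down, do not drop them.

Things in the scene. Friction and masses are not known exactly. Their poses are not given: they have to be found in the camera images.
- box: Open wooden box, fixed, outer 136 (its x) x 202 (y) x 64 (z) mm, walls and floor 6 mm; yellow patch outside at -x. Origin: centre of its underside, z up. A batten at y = -25 stands 14 mm above the inner floor. The -y half holds a loose red tin (50 across, 40 tall, near y = -60). The +y half is free: 124 (x) by 117 (y) mm, centre y = +36, inner floor z = 6.
- lid: Loose lid, 0.25 kg, right way up on the table: board 154 (its x) x 220 (y) x 8 mm, black bar handle mid-top, 20 (x) x 80 (y), 36 tall. Two 8 mm deep cleats below enter the box with 15 mm play each way. Origin: centre, at the cleats' underside, z up; board top z = 16, handle top z = 52. Closed: long sides parallel (either way round), origin 56 above the box's.
- low_tin: Low ink tin, a cylinder 50 mm across and 40 mm tall, blue side and blue disc on its steel top, about 0.12 kg, standing loose on the table. Origin: centre of its underside; z up. In the box its top is 18 mm below the rim.
- tall_tin: Tall ink tin of the same blue and the same 50 mm across, but 75 mm tall: too tall for the box. Stands loose on the table. Origin: centre of its underside; z up. A bystander.

How it is judged:
On the way:
1. the low blue tin stands upright on the floor of the box, at rest (x of low_tin in the frame of box between -0.045 and 0.045 m and y of low_tin in the frame of box between -0.08 and 0.08 m and z of low_tin in the frame of box between 0 and 0.012 m and angle between low_tin's own z axis and vertical below 0.12 rad and linear speed of low_tin below 0.03 m/s), for 0.2 s.
At the end, for the whole second after the job is handed in: Low tin upright (7 degrees) on the box's floor; lid flat (3 degrees) on the rim, height within 4 mm, centre within 24 mm and turn within 12 degrees of the box; both at rest; tall tin within 30 mm of its start (x of low_tin in the frame of box between -0.045 and 0.045 m and y of low_tin in the frame of box between -0.08 and 0.08 m and z of low_tin in the frame of box between 0 and 0.012 m and angle between low_tin's own z axis and vertical below 0.12 rad and horizontal distance between lid and box below 0.024 m and z of lid in the frame of box between 0.052 and 0.06 m and angle between lid's own z axis and vertical below 0.05 rad and angle between the y axis of lid and the y axis of box, either way round below 0.22 rad and linear speed of each of low_tin, lid below 0.02 m/s and distance of tall_tin from where it was at the start of the episode below 0.03 m); the robot touches nothing.
It fails at once if the tall blue tin is moved more than 30 mm (distance of tall_tin from where it was at the start of the episode above 0.03 m).
It fails at once if the low tin is dropped (falls free more than about 50 mm) (distance between the grasp point and low_tin above 0.08 m and linear speed of low_tin above 0.7 m/s).
It fails at once if the lid is dropped (falls free more than about 50 mm) (distance between the grasp point and lid above 0.1 m and linear speed of lid above 0.7 m/s).
It also fails if it takes over 58 s, if anything falls off the work surface, if the arm or the gripper's body presses on something with over 40 N, if the wrist force passes 120 N, or if a joint passes its speed limit or range.

## Working session

There is one attempt and no reset: what is moved stays moved. The work goes in short steps, Python scripts to look and compute and a tool call to move; the robot and the scene stay as the last step left them, time stands still between calls to the robot, and variables do not carry over. Pictures are saved under pics/ and viewed, at most 10 in all, crops included, and the job is handed in when it is done.

Besides the shell and the picture viewer there is one more tool, called after "Request:" as a command line: name --argument value ..., lists and objects as JSON in quotes. arm_command: Moves the arm, as the interface text tells. Its arguments: {"type":"object","properties":{"moves":{"type":"array"},"fingers":{"type":"number"},"squeeze":{"type":"number"}},"required":["moves"]}

```bash
mkdir -p pics; ls; python3 - <<'E'
from bench import r
import cv2
s=r.read_state(); print(s)
for n in("top","scene"):
    print(r.camera_info(n)); cv2.imwrite(f"pics/{n}0.png",r.camera(n)[:,:,::-1])
E
```

```text
pics
{'time': 0.0, 'joint_positions': array([-1.15159527,  0.33289429, -0.06469287,  1.46097821,  0.02159985,
        1.34987021, -0.08850068]), 'joint_vel': array([-0.000486  ,  0.00231144, -0.00103913, -0.00049222,  0.00078154,
       -0.00096294, -0.00105128]), 'joint_torque': array([-2.36991327e-04, -6.23275924e+01,  2.42501922e-02, -3.89884686e+01,
       -6.13711984e-02,  3.99685535e-02,  1.49055531e-04]), 'ee_pos': array([0.26707047, 0.5646273 , 0.2217223 ]), 'eef_rot': array([ 2.19101319e-01,  9.75701841e-01, -7.16420576e-04, -1.25301258e-04]), 'ft_force': array([ 0.51939465, -0.58819962, -0.4362762 ]), 'torque': array([-0.04989889, -0.00750998, -0.03595912]), 'grip_force': 0.0, 'width': 0.0870861858506774}
{'fx': 384.72747318198367, 'fy': 384.72747318198367, 'cx': 318.65942741120887, 'cy': 200.69555333709408, 'origin': array([0.44536046, 0.01016471, 0.82295807]), 'attitude': array([-0.0423727 ,  0.06935382,  0.70533796, -0.70419668])}
{'fx': 504.3709456916113, 'fy': 504.3709456916113, 'cx': 318.0647785304708, 'cy': 201.2544995436466, 'origin': array([ 0.92016407, -0.34492066,  0.86601082]), 'attitude': array([0.24399214, 0.11303437, 0.38821605, 0.88146433])}
```

View pics/top0.png

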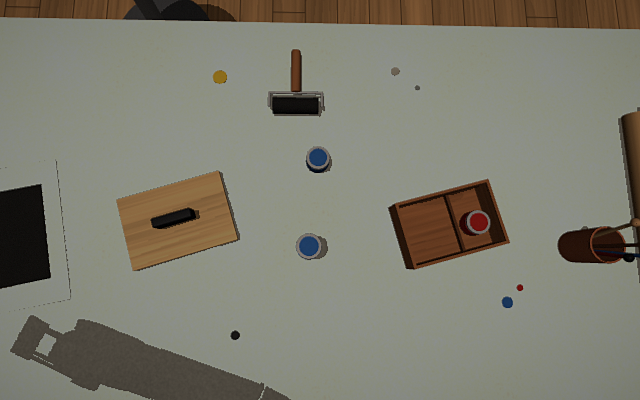

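View pics/scene0.png

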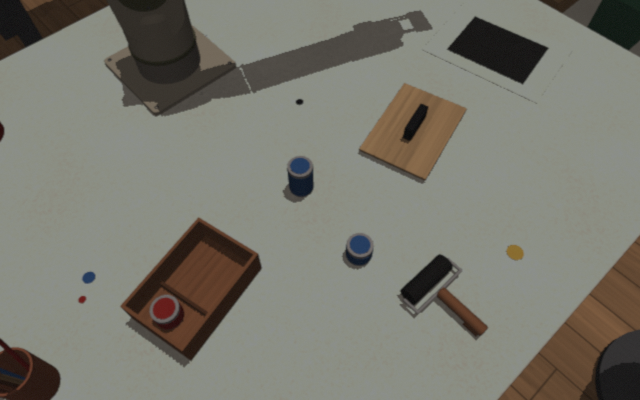

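```bash
cat > h.py <<'E'
from bench import r
import cv2, numpy as np
from scipy.spatial.transform import Rotation as R
def cast(n,uv,z):
    c=r.camera_info(n); uv=np.atleast_2d(uv).astype(float)
    d=np.c_[(uv[:,0]-c['cx'])/c['fx'],-(uv[:,1]-c['cy'])/c['fy'],-np.ones(len(uv))]
    d=R.from_quat(c['attitude']).apply(d); o=c['origin']
    return (o+d*((z-o[2])/d[:,2])[:,None])[:,:2]
def blobs(im,lo,hi,amin=60):
    m=cv2.inRange(cv2.cvtColor(im,cv2.COLOR_RGB2HSV),lo,hi)
    cs,_=cv2.findContours(m,cv2.RETR_EXTERNAL,cv2.CHAIN_APPROX_NONE)
    return [c for c in cs if cv2.contourArea(c)>amin]
E
python3 - <<'E'
from h import *
for n in("top","scene"):
    im=cv2.imread(f"pics/{n}0.png")[:,:,::-1].copy()
    for nm,lo,hi in(("blue",(100,120,110),(125,255,255)),("red",(170,120,110),(180,255,255)),("red",(0,200,110),(5,255,255))):
        for c in blobs(im,lo,hi):
            (u,v),_,_=cv2.fitEllipse(c); print(n,nm,round(u,1),round(v,1),[(z,cast(n,(u,v),z)[0].round(3)) for z in(.04,.046,.075)])
    for nm,lo,hi in(("lid",(10,60,120),(25,160,255)),("black",(0,0,0),(180,255,45)),("box",(0,80,20),(14,255,255))):
        for c in blobs(im,lo,hi,200):
            q=cv2.boxPoints(cv2.minAreaRect(c)); print(n,nm,cv2.contourArea(c),c.mean(0).round(),cv2.approxPolyDP(c,6,True).reshape(-1,2).tolist())
im=cv2.imread("pics/top0.png"); cv2.imwrite("pics/c1.png",cv2.resize(im[160:290,370:530],None,fx=4,fy=4,interpolation=2))
E
```

```text
top lid 7616.5 [[175. 220.]] [[218, 171], [116, 200], [132, 270], [236, 238]]
top black 1901.0 [[602. 246.]] [[639, 227], [633, 244], [615, 231], [593, 238], [604, 262], [589, 247], [596, 228], [563, 234], [559, 250], [570, 261], [639, 257]]
top black 475.5 [[173. 218.]] [[194, 211], [151, 221], [161, 228], [194, 218]]
top black 383.5 [[401. 237.]] [[394, 204], [397, 237], [413, 268]]
top black 4261.5 [[ 22. 237.]] [[40, 184], [0, 192], [0, 287], [50, 276]]
top black 2804.5 [[453. 223.]] [[486, 183], [399, 206], [443, 196], [459, 252], [417, 264], [505, 240]]
top black 318.5 [[629. 168.]] [[623, 116], [639, 218]]
top black 707.5 [[295. 105.]] [[272, 98], [273, 113], [318, 111], [315, 97]]
top black 1424.0 [[188.  12.]] [[124, 18], [235, 20], [219, 20], [218, 7], [209, 19], [213, 6], [205, 12], [190, 0], [134, 0]]
top box 1735.5 [[598. 245.]] [[618, 231], [593, 238], [612, 228], [563, 234], [558, 248], [570, 261], [610, 263], [622, 255], [593, 249], [624, 252]]
top box 6986.0 [[448. 224.]] [[487, 179], [389, 207], [406, 267], [509, 242]]
top box 362.5 [[296.  71.]] [[293, 49], [291, 9
[... 1448 characters left out ...]
[147, 61], [129, 46], [151, 81], [181, 80], [198, 65]]
scene black 386.5 [[141.   4.]] [[117, 0], [136, 11], [166, 0]]
scene black 1296.5 [[17. 23.]] [[0, 0], [5, 40], [22, 47], [42, 37], [19, 0]]
scene box 2243.0 [[ 21. 374.]] [[0, 340], [0, 366], [26, 378], [0, 379], [0, 396], [49, 399], [56, 370]]
scene box 688.5 [[461. 312.]] [[438, 292], [475, 335], [484, 331], [445, 288]]
scene box 8822.5 [[586. 336.]] [[639, 236], [499, 399], [597, 398], [599, 354], [639, 329]]
scene box 10134.0 [[194. 287.]] [[199, 218], [121, 305], [188, 358], [259, 269], [255, 252]]
scene box 315.5 [[ 9. 45.]] [[0, 34], [0, 58], [24, 46], [17, 35], [6, 42]]
scene box 1700.5 [[62. 11.]] [[20, 0], [42, 37], [107, 4]]
```

View pics/c1.png

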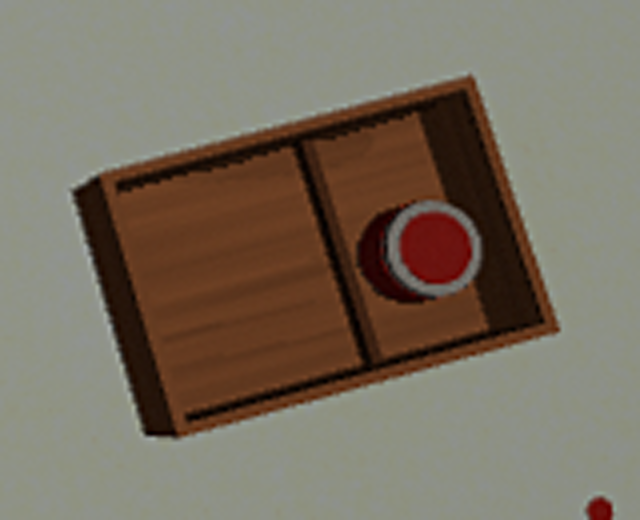

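```bash
python3 - <<'E'
from h import *
P={"top":[(318,158),(309,246),(478,223)],"scene":[(360,244),(300,165),(164,309)]}
for n in P:
    im=cv2.imread(f"pics/{n}0.png")[:,:,::-1].copy(); hsv=cv2.cvtColor(im,cv2.COLOR_RGB2HSV)
    for u,v in P[n]:
        h,s,val=map(int,hsv[v,u]); print(n,u,v,(h,s,val))
        for c in blobs(im,(max(h-6,0),max(s-80,0),int(val*.8)),(h+6,255,255)):
            if abs(cv2.pointPolygonTest(c,(u,v),True))<15 and cv2.pointPolygonTest(c,(u,v),False)>0:
                (a,b),ax,_=cv2.fitEllipse(cv2.convexHull(c)); print('  ',round(a,1),round(b,1),np.round(ax,1),[(z,cast(n,(a,b),z)[0].round(3)) for z in(.04,.046,.075)])
def rect(q):
    y=(q[0]-q[1]+q[3]-q[2])/2; return q.mean(0).round(4),'yaw of y axis deg',np.degrees(np.arctan2(y[1],y[0])).round(1),np.linalg.norm(np.diff(q,axis=0),axis=1).round(3)
# order: TL TR BR BL
print('box',rect(cast("top",[(395.7,203.7),(488.2,179.2),(509,241.7),(415,268.7)],.064)))
print('lid',rect(cast("top",[(117,199.5),(219,171),(238,239.5),(133,270.5)],.016)))
print('box scene',cast("scene",[(200,219),(122,305),(188,356),(260,268)],.064).mean(0))
print('lid scene',cast("scene",[(405,84),(360,148),(424,178),(466,109)],.016).mean(0))
im=cv2.imread("pics/top0.png")[:,:,::-1].copy()
E
```

```text
top 318 158 (107, 175, 96)
   317.6 156.9 [17.1 17.3] [(0.04, array([ 0.663, -0.018])), (0.046, array([ 0.662, -0.018])), (0.075, array([ 0.654, -0.017]))]
top 309 246 (107, 176, 100)
   308.5 245.8 [18.9 19. ] [(0.04, array([0.478, 0.001])), (0.046, array([0.478, 0.001])), (0.075, array([0.476, 0.001]))]
top 478 223 (1, 215, 109)
   478.5 221.4 [17.1 18.5] [(0.04, array([ 0.527, -0.352])), (0.046, array([ 0.526, -0.349])), (0.075, array([ 0.523, -0.336]))]
scene 360 244 (108, 150, 95)
   359.5 244.1 [18.  19.7] [(0.04, array([ 0.663, -0.02 ])), (0.046, array([ 0.665, -0.023])), (0.075, array([ 0.674, -0.034]))]
scene 300 165 (108, 154, 93)
   299.4 165.4 [15.5 18.7] [(0.04, array([0.457, 0.015])), (0.046, array([0.461, 0.012])), (0.075, array([ 0.477, -0.001]))]
scene 164 309 (1, 183, 103)
   163.5 307.8 [19.8 23.2] [(0.04, array([ 0.523, -0.351])), (0.046, array([ 0.526, -0.351])), (0.075, array([ 0.54, -0.35]))]
box (array([ 0.5219, -0.2875]), 'yaw of y axis deg', np.float64(105.0), array([0.2  , 0.132, 0.2  ]))
lid (array([0.5341, 0.2736]), 'yaw of y axis deg', np.float64(106.5), array([0.217, 0.152, 0.219]))
box scene [ 0.53417101 -0.29007193]
lid scene [0.5377308  0.27162739]
```

Request:
arm_command --moves '[0,0,0,7,0,0,0,7,0,0,0,7,0,0,0,7,0,0,0,7,0,0,0,7,0,0,0,7,-1.5,0.5,0,0,-3,1,0,0,-3.3,1.15,0,0,-3.3,1.15,0,0,-3.3,1.15,0,0]' --fingers 100 --squeeze 25

```text
time: 1.1
ee_pos: [0.3547, 0.4375, 0.2222]
eef_rot: [0.603, 0.798, -0.0, 0.0]
ft_force: [0.6, 0.5, 0.2]
width: 0.0869
grip_force: 0.0
```

Request:
arm_command --moves '[-3.3,1.15,0,0,-3.3,1.15,0,0,-3.3,1.15,0,0,-3.3,1.15,0,0,-3.3,1.15,0,0,-3.3,1.15,0,0,-3.3,1.15,0,0,-3.3,1.15,0,0,-3.3,1.15,0,0,-3.3,1.15,0,0,-3.3,1.15,0,0,-3.3,1.15,0,0]'

```text
time: 2.1
ee_pos: [0.5942, 0.0935, 0.2224]
eef_rot: [0.603, 0.798, -0.0, -0.0]
ft_force: [0.7, -0.1, -0.2]
width: 0.0872
grip_force: 0.0
```

Request:
arm_command --moves '[-3,0.9,0,0,-3,0.9,0,0,-2,0.6,0,0,0,0,0,-0.8,0,0,0,0,0,0,0,0]'

```text
time: 2.6
ee_pos: [0.638, 0.0257, 0.2222]
eef_rot: [0.598, 0.802, -0.0, -0.0]
ft_force: [0.2, 0.1, 0.2]
width: 0.0868
grip_force: 0.0
```

```bash
cat >> h.py <<'E'
def go(p,q=None):
    s=r.read_state(); M=R.from_quat(s['eef_rot']); e=s['ee_pos']
    print(s['time'],e.round(4),'yaw x',M.as_euler('ZYX',True).round(1),'tool shift cm',(M.inv().apply(np.array(p)-e)*100).round(2))
E
python3 - <<'E'
from h import *
go([.663,-.019,.006])
im=r.camera("top"); cv2.imwrite("pics/top1.png",im[:,:,::-1])
im=r.camera("scene"); cv2.imwrite("pics/sc1.png",im[:,:,::-1])
E
```

```text
2.6 [0.638  0.0257 0.2222] yaw x [ 106.6   -0.  -180. ] tool shift cm [-5.02  1.14 21.61]
```

View pics/sc1.png

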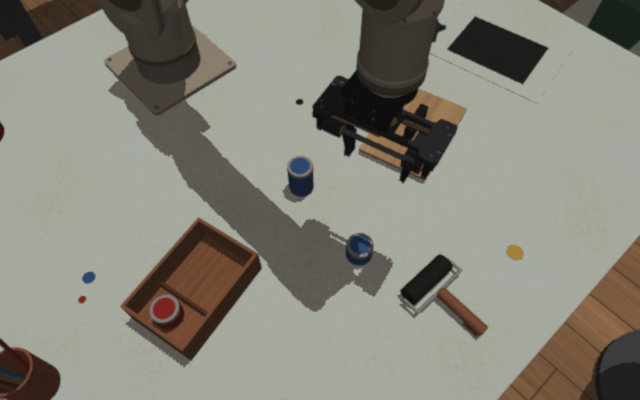

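Request:
arm_command --moves '[-2.5,0.6,0,1.6,-2.5,0.55,0,0,0,0,3,0,0,0,3,0,0,0,3,0,0,0,2,0,0,0,1,0,0,0,0,0,0,0,0,0]'

```text
time: 3.45
ee_pos: [0.6633, -0.0191, 0.1034]
eef_rot: [0.609, 0.793, 0.0, 0.0]
ft_force: [-0.1, 0.2, 0.8]
width: 0.0869
grip_force: 0.0
```

```bash
python3 - <<'E'
from h import *
go([.663,-.019,.008])
E
```

```text
3.45 [ 0.6633 -0.0191  0.1034] yaw x [104.9  -0.  180. ] tool shift cm [ 0.01 -0.03  9.54]
```

Request:
arm_command --moves '[0,0,2,0,0,0,2,0,0,0,2,0,0,0,2,0,0,0,1,0,0,0,0.5,0,0,0,0,0,0,0,0,0]'

```text
time: 4.12
ee_pos: [0.664, -0.0197, 0.009]
eef_rot: [0.61, 0.793, 0.001, 0.001]
ft_force: [-0.2, -0.5, 0.5]
width: 0.087
grip_force: 0.0
```

Request:
arm_command --moves '[0,0,0,0,0,0,0,0,0,0,0,0,0,0,0,0,0,0,0,0,0,0,0,0,0,0,0,0,0,0,0,0]' --fingers 30 --squeeze 20

```text
time: 4.78
ee_pos: [0.6631, -0.0197, 0.0076]
eef_rot: [0.61, 0.793, 0.0, 0.0]
ft_force: [0.4, 1.3, 0.1]
width: 0.0497
grip_force: 20.0
```

Request:
arm_command --moves '[0,0,-1,0,0,0,-2,0,0,0,-2.5,0,0,0,-2.5,0,0,0,-2.5,0,0,0,-2,0,-1,-1,-0.5,0,-2,-2.2,0,0,-2,-2.2,0,0,-2,-2.2,0,0,-2,-2.2,0,0,-2,-2.2,0,0]'

```text
time: 5.78
ee_pos: [0.5732, -0.1587, 0.1369]
eef_rot: [0.61, 0.793, -0.0, -0.0]
ft_force: [1.2, -0.3, -0.9]
width: 0.0495
grip_force: 20.0
```

Request:
arm_command --moves '[-2,-2.2,0,0,-2,-2.2,0,0,-2,-2.2,0,0,-1,-1,0,0,0,0,0,0,0,0,0,0]'

```text
time: 6.28
ee_pos: [0.5186, -0.245, 0.1372]
eef_rot: [0.611, 0.792, 0.0, -0.0]
ft_force: [-0.1, 1.0, -0.8]
width: 0.0499
grip_force: 20.0
```

```bash
python3 - <<'E'
from h import *
go([.5127,-.2527,.015])
im=r.camera("top"); cv2.imwrite("pics/top2.png",im[:,:,::-1])
im=r.camera("scene"); cv2.imwrite("pics/sc2.png",im[:,:,::-1])
E
```

```text
6.2833 [ 0.5186 -0.245   0.1372] yaw x [ 104.7   -0.  -180. ] tool shift cm [-0.6  -0.76 12.22]
```

View pics/sc2.png

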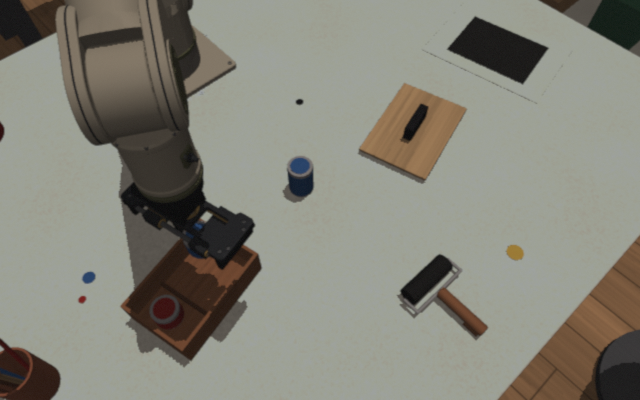

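Request:
arm_command --moves '[-0.6,-0.7,0,0,0,0,1.5,0,0,0,2,0,0,0,2,0,0,0,2,0,0,0,1.5,0,0,0,1,0,0,0,1,0,0,0,0.6,0,0,0,0.4,0,0,0,0,0,0,0,0,0]'

```text
time: 7.38
ee_pos: [0.515, -0.2518, 0.0179]
eef_rot: [0.61, 0.793, 0.0, 0.0]
ft_force: [0.1, 0.5, -0.5]
width: 0.0493
grip_force: 20.0
```

Request:
arm_command --moves '[0,0,0.15,0,0,0,0.15,0,0,0,0.15,0,0,0,0,0,0,0,0,0]'

```text
time: 7.8
ee_pos: [0.515, -0.2517, 0.0135]
eef_rot: [0.61, 0.793, 0.0, 0.0]
ft_force: [-1.0, 0.3, 4.6]
width: 0.0495
grip_force: 20.0
```

Request:
arm_command --moves '[0,0,0,0,0,0,0,0,0,0,0,0,0,0,0,0,0,0,-0.5,0,0,0,-1,0,0,0,-2,0,0,0,-2.5,0,0,0,-3,0,0,0,-3,0,0,0,-2,0,0,0,0,0]' --fingers 74

```text
time: 8.8
ee_pos: [0.5168, -0.2529, 0.1586]
eef_rot: [0.61, 0.793, 0.002, 0.004]
ft_force: [0.8, -0.6, -0.2]
width: 0.0643
grip_force: 0.0
```

```bash
python3 - <<'E'
from h import *
go([.537,.273,.16])
E
```

```text
8.8 [ 0.5168 -0.2529  0.1586] yaw x [104.9   0.2 179.6] tool shift cm [50.32 15.44 -0.22]
```

Request:
arm_command --moves '[1.5,0.5,0,0,3,0.9,0,0,3.5,1.1,0,0,3.5,1.1,0,0,3.5,1.1,0,0,3.5,1.1,0,0,3.5,1.1,0,0,3.5,1.1,0,0,3.5,1.1,0,0,3.5,1.1,0,0,3.5,1.1,0,0,3.5,1.1,0,0]' --fingers 100

```text
time: 9.8
ee_pos: [0.5327, 0.1636, 0.1535]
eef_rot: [0.61, 0.793, 0.0, 0.0]
ft_force: [1.8, 0.1, 0.7]
width: 0.0871
grip_force: 0.0
```

Request:
arm_command --moves '[3.5,1.1,0,0,3.5,1,0,0,2,0.5,0,-1.5,0,0,0,0,0,0,0,0]'

```text
time: 10.22
ee_pos: [0.5347, 0.2561, 0.1529]
eef_rot: [0.598, 0.801, -0.0, 0.0]
ft_force: [0.8, -0.9, -0.4]
width: 0.0876
grip_force: 0.0
```

```bash
python3 - <<'E'
from h import *
go([.536,.273,.024])
im=r.camera("top"); cv2.imwrite("pics/top3.png",cv2.resize(im[160:290,370:530,::-1],None,fx=4,fy=4))
hsv=cv2.cvtColor(im,cv2.COLOR_RGB2HSV)
for c in blobs(im,(101,95,75),(114,255,255)):
    (a,b),_,_=cv2.fitEllipse(cv2.convexHull(c)); print(a,b,cast("top",(a,b),.046))
E
```

```text
10.2167 [0.5347 0.2561 0.1529] yaw x [ 106.5    0.  -180. ] tool shift cm [ 1.59  0.61 12.89]
506.9800720214844 302.0652770996094 [[ 0.36456162 -0.39585328]]
308.5218200683594 245.83021545410156 [[0.47757488 0.00090517]]
431.4166259765625 227.2224578857422 [[ 0.5146715  -0.25061526]]
```

View pics/top3.png

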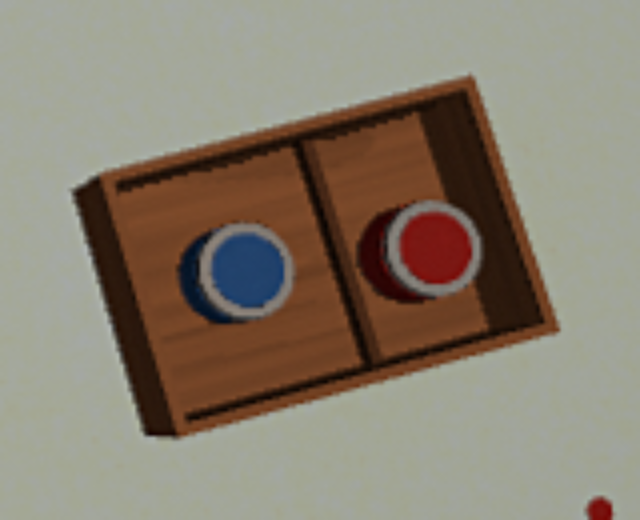

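Request:
arm_command --moves '[1.6,0.6,0,0,0,0,1.5,0,0,0,2.5,0,0,0,2.5,0,0,0,2.5,0,0,0,2,0,0,0,1.2,0,0,0,0.6,0,0,0,0,0,0,0,0,0]'

```text
time: 11.1
ee_pos: [0.537, 0.2725, 0.026]
eef_rot: [0.599, 0.8, 0.0, 0.0]
ft_force: [0.2, -0.4, -0.1]
width: 0.0873
grip_force: 0.0
```

Request:
arm_command --moves '[0,0,0,0,0,0,0,0,0,0,0,0,0,0,0,0,0,0,0,0,0,0,0,0,0,0,0,0,0,0,0,0,0,0,0,0,0,0,0,0]' --fingers 5 --squeeze 40

```text
time: 11.93
ee_pos: [0.5363, 0.2727, 0.025]
eef_rot: [0.599, 0.801, 0.0, -0.0]
ft_force: [-0.3, 0.7, 0.2]
width: 0.0282
grip_force: 0.0
```

Request:
arm_command --moves '[0,0,0,0,0,0,0,0,0,0,0,0,0,0,0,0,0,0,-0.5,0,0,0,-0.5,0,0,0,0,0]'

```text
time: 12.52
ee_pos: [0.5368, 0.2729, 0.0362]
eef_rot: [0.599, 0.801, 0.001, 0.0]
ft_force: [1.1, 0.0, -2.8]
width: 0.0194
grip_force: 40.0
```

Request:
arm_command --moves '[0,0,-1,0,0,0,-2,0,0,0,-2.5,0,0,0,-2.5,0,0,0,-2.5,0,0,0,-2,0,-1,-0.3,-0.5,0,-2,-0.7,0,0,-3,-1,0,0,-3,-1,0,0,-3,-1,0,0,-3,-1,0,0]'

```text
time: 13.52
ee_pos: [0.5298, 0.1122, 0.1644]
eef_rot: [0.599, 0.801, -0.0, -0.0]
ft_force: [1.4, 0.8, -1.9]
width: 0.02
grip_force: 40.0
```

Request:
arm_command --moves '[-3,-1,0,0,-3,-1,0,0,-3,-1,0,0,-3,-1,0,0,-3,-1,0,0,-3,-1,0,0,-3,-1,0,0,-3,-1,0,0,-3,-1,0,0,-3,-1,0,0,-2.5,-0.8,0,0,-1.5,-0.5,0,0]'

```text
time: 14.52
ee_pos: [0.5161, -0.2476, 0.1645]
eef_rot: [0.601, 0.8, -0.001, -0.0]
ft_force: [-0.4, -0.4, -2.0]
width: 0.0196
grip_force: 40.0
```

Request:
arm_command --moves '[0,0,0,1.5,0,0,0,0,0,0,0,0]'

```text
time: 14.77
ee_pos: [0.5174, -0.2434, 0.1644]
eef_rot: [0.609, 0.793, -0.0, -0.001]
ft_force: [0.2, -0.1, -2.0]
width: 0.0198
grip_force: 40.0
```

```bash
python3 - <<'E'
from h import *
go([.522,-.2875,.081])
im=r.camera("scene"); cv2.imwrite("pics/sc4.png",im[:,:,::-1])
im=r.camera("top"); cv2.imwrite("pics/top4.png",im[:,:,::-1])
E
```

```text
14.7667 [ 0.5174 -0.2434  0.1644] yaw x [ 1.049e+02 -1.000e-01 -1.800e+02] tool shift cm [-4.39 -0.68  8.34]
```

View pics/top4.png

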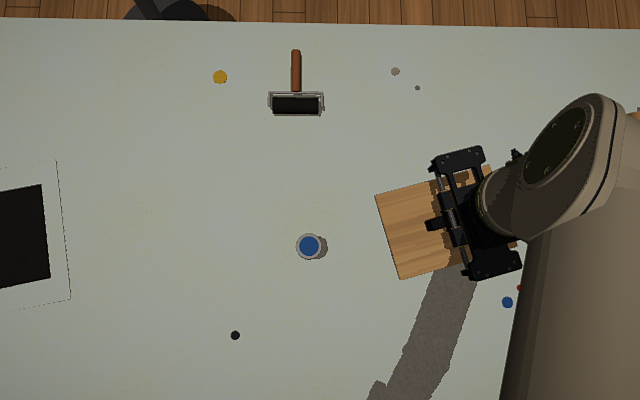

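```bash
python3 - <<'E'
from h import *
q=cast("top",[(375,195.5),(399.5,279.5)],.155); d=q[0]-q[1]
yaw=np.arctan2(d[1],d[0]); print(q,np.degrees(yaw),np.linalg.norm(d))
c=q.mean(0)+.11*np.array([np.sin(yaw),-np.cos(yaw)]); e=r.read_state()['ee_pos']; print('lid centre',c,'tcp',e)
E
```

```text
[[ 0.56141127 -0.11568594]
 [ 0.41510708 -0.15394786]] 14.655927841971193 0.15122463711415796
lid centre [ 0.51609069 -0.24123779] tcp [ 0.51794387 -0.24266957  0.16468523]
```

Request:
arm_command --moves '[-1.5,-0.2,0,0,-1.5,-0.2,0,0,-1.6,-0.2,0,0,0,0,1,0,0,0,1.5,0,0,0,1.5,0,0,0,1.5,0,0,0,1,0,0,0,0.7,0,0,0,0.5,0,0,0,0,0,0,0,0,0]'

```text
time: 15.87
ee_pos: [0.5244, -0.2894, 0.0883]
eef_rot: [0.609, 0.793, 0.0, 0.0]
ft_force: [-0.1, 0.0, -1.9]
width: 0.0199
grip_force: 40.0
```

```bash
python3 - <<'E'
from h import *
go([.5235,-.289,.081]); print(r.read_state()['ft_force'])
E
```

```text
15.8667 [ 0.5244 -0.2894  0.0883] yaw x [104.9   0.  180. ] tool shift cm [ 0.06 -0.07  0.73]
[-0.07481873  0.00972009 -1.89183774]
```

Request:
arm_command --moves '[0,0,0.2,0,0,0,0.2,0,0,0,0.2,0,0,0,0.1,0,0,0,0.05,0,0,0,0,0,0,0,0,0]'

```text
time: 16.45
ee_pos: [0.5242, -0.2894, 0.081]
eef_rot: [0.61, 0.793, 0.0, -0.0]
ft_force: [-2.5, 1.9, 6.6]
width: 0.0195
grip_force: 40.0
```

Seated (contact about 8 N at the expected height). Release and withdraw.

Request:
arm_command --moves '[0,0,0,0,0,0,0,0,0,0,0,0,0,0,0,0,0,0,0,0,0,0,-0.5,0,0,0,-1,0,0,0,-2,0,0,0,-3,0,0,0,-3,0,0,0,-3,0,0,0,-2,0]' --fingers 80

```text
time: 17.45
ee_pos: [0.5246, -0.2901, 0.2297]
eef_rot: [0.61, 0.793, 0.001, 0.002]
ft_force: [-0.3, 0.0, -1.0]
width: 0.0697
grip_force: 0.0
```

Request:
arm_command --moves '[2,0,0,0,3,0,0,0,3,0,0,0,3,0,0,0,3,0,0,0,3,0,0,0,3,0,0,0,3,0,0,0,3,0,0,0,2,0,0,0,0,0,0,0,0,0,0,0]'

```text
time: 18.45
ee_pos: [0.4523, -0.0183, 0.2265]
eef_rot: [0.609, 0.793, 0.001, 0.0]
ft_force: [0.3, 0.3, 0.6]
width: 0.0696
grip_force: 0.0
```

```bash
python3 - <<'E'
from h import *
a=r.camera("scene")[150:400,80:400,::-1]; b=r.camera("top")[130:300,320:560,::-1]
cv2.imwrite("pics/end.png",np.vstack([cv2.resize(a,(400,312)),cv2.resize(b,(400,283))]))
E
```

```text
(no output)
```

View pics/end.png

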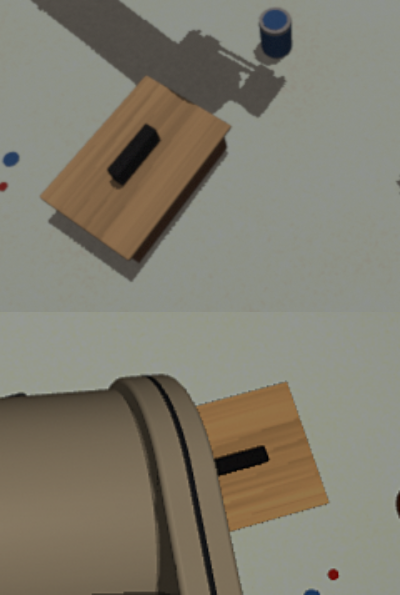

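```bash
python3 - <<'E'
from h import *
q=cast("scene",np.array([(147,76),(230,128),(130,260),(42,198)])/1.25+[80,150],.072)
c=q.mean(0); L=np.linalg.norm(np.roll(q,-1,0)-q,axis=1); print(c,L)
if np.hypot(*(c-[.5225,-.288]))<.015: print(r.close_job())
E
```

```text
[ 0.52773922 -0.28793027] [0.15148597 0.21332087 0.1498805  0.21703263]
the job is handed in; nothing more can be done
None
```

The low blue tin is upright in the box beside the red tin, the lid lies flat on the rim (about 5 mm off centre), and the tall tin was left untouched. I handed the job in at about 18.5 s; no verdict came back.

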